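# Load the second gel cassette and lock the gel tank with its tension wedge

## Robot

A 6-joint arm with a two-finger parallel gripper is mounted at the origin on the work surface. World frame = base frame: x ahead of the robot, y to its left, z up, the work surface at z = 0. Lengths are in m, angles in rad, forces in N, time in s.
With the tool pointing down it reaches from about 0.375 to 0.825 m from the base axis. Payload 5.5 kg.
Tool frame: the origin (TCP) lies midway between the tips of the shut fingers; the grasp point (between the pads) lies 19 mm behind it; z points along the fingers, y is the line along which they close (so a half turn about z gives the same grasp; the last joint's range is limited). The gripper opens to 85 mm and grips with 20 to 120 N. Pads are 22 mm wide; open, the fingers measure 114 mm over their backs; the gripper's body (76 mm by 85 mm) begins 54 mm behind the grasp point. The pads swing forward as they close: fully open they stand 13 mm farther back than shut.
Start: joints at [-1.291, 0.314, -0.047, 1.21, 0, 1.571], TCP at [0.166, -0.577, 0.231] pointing down, gripper open.
Joint ranges: [-2.67, 2.67], [-0.69, 1.73], [-1.03, 1.25], [-2.08, 2.16], [-1.42, 1.45], [-3.14, 3.14]. Speed limits (rad/s): [2.39, 2.39, 3.01, 3.14, 3.14, 3.14].

## Interface

Orientations are given as a unit quaternion [w, x, y, z].
In Python, from plant import arm gives the robot as it stands.
- The arm moves only by the shell command python3 -m jog 'ROWS'. ROWS is JSON, a list of rows, each an object with "offset": the shift along the tool's x, y, z in cm, a list of three; "angular": the turn, a rotation vector about the tool's x, y, z in rad, a list of three; "grip": the finger opening in cm, from 0 to 8.54. In form: [{"offset": [x, y, z], "angular": [ax, ay, az], "grip": grip}, ...]. A call has exactly 10 rows; each row is the pose to reach, as a shift and turn from the pose commanded when the call began, along the tool's axes at that moment; what a row does not reach only later rows make up. A row lasts 1/12 s, in which the tool goes at most 41.7 mm and 7.16 degrees, less where a joint would pass 70% of its speed; a pose out of reach is approached as far as the arm can. A call with a gripper value outside its range is refused whole. The fingers move at their own pace and stop on an object; the grip force is fixed at half the most. Time passes only in rows, so rows that repeat a pose let the fingers close, or fill a call up. It gives the time, the measured TCP pose, the force, the opening and the grip force at its end, in the units of the state.
- arm.read_state(): the state, without advancing time (a new reading comes with each control period).
- arm.grab_frame(name): name is "side" or "top" or "wrist"; returns (picture, depth): 400x640x3 uint8, red, green, blue; 400x640 float32, m along the optical axis (not along the pixel's ray), 0 where there is no reading.
- arm.get_calibration(name): a dict with "mtx" (3x3 intrinsics, pixels), "T" (4x4, takes a point from camera to world coordinates); the wrist camera has in their place "hand_eye" (4x4, takes a point from camera to tool coordinates, whose origin is the TCP and whose axes are the flange's). Camera axes: x right, y down, z forward; pixel columns grow to the right and rows downward; lengths in m; the calibration is good to about 2 mm. A picture is of the moment at which its call begins: read the wrist's pose just before it. get_calibration takes no time and is no camera call.
- arm.job_done(): hands the job in; it is judged then, once.
The state is a dict: "clock": time; "joint_positions": joint angles; "qd": joint speeds; "tau": joint torques, N m; "tcp_pos": TCP position; "eef_rot": TCP orientation; "contact_force": force on the tool from outside, world axes, zero at the start; "wrist_torque": the same for the moment, N m; "opening": finger opening in m; "finger_force": force on a finger pad.
Only numpy, scipy, OpenCV 4.12 (cv2) and the standard library are available. Lean on these libraries where they do the work, as an engineer would, in place of code of your own. Each camera call takes 0.05 s, during which the arm holds its last target. There are 200 camera calls.

## Task

Load the second gel into the gel tank: take the gel cassette out of the drain rack (leave the plain dark grey blank in it) and lower it, without dropping it, to the tank floor between the buffer core and the tank's sloping wall, notched well side facing the core. Then put the orange tension wedge, tab up and sloping side to the sloping wall, into the last gap and drive it down firmly until cassettes and core are clamped tight together against the tank's back wall. Leave the row locked and let go, with everything else on the bench left where it is.

Things in the scene. Friction and masses are not known exactly. Their poses are not given: they have to be found in the camera images.
- tank: Gel tank, fixed: open clear box, grey base, blue rim, 109.5 (x) x 118 (y) x 104 high. Origin under it at bench level. Inner floor at z 12 mm, back wall face at x -47.5, side wall faces at y +-54. At its +x end a light grey sloping wall: face at x +33.7 at the floor, leaning outward (+x) 0.15 mm per mm of height. Row from -x: rear cassette, core, front cassette, wedge.
- front_place (a point): On the tank floor: where the origin of the loaded gel cassette is when the row is tight (tank x +6 mm, y 0, z 12). The cassette then has the tank's yaw.
- wedge_place (a point): In the tank: where the wedge's origin is when the row is just tight (tank x +23 mm, y 0, z 24: underside 12 mm above the floor). The wedge then has the tank's yaw. It stops there; firm pushing then sinks it less than 1 mm more.
- core: Buffer core, loose, already in the tank, up to 4 mm to +x of its tight place (tank x -18.5): white U frame 40 (x) x 104 (y) x 104 high, green gaskets, red and black terminals with brass pins to 124 mm on its 18 mm wide side pillars (y +-43). The 68 mm between the pillars is open from the top down to 20 mm above its underside. Origin: centre of underside. 0.28 kg.
- rear_cassette: Gel cassette like the other, already standing in the tank between back wall and core, well side to the core. Origin: centre of its underside.
- cassette: Gel cassette to load, upright in a rack slot: tan plate pair 9 (x) x 100 (y) x 100 high, about 85 g. Origin: centre of underside. -x is the well side: its plate has a notch 68 wide, 10 deep in the top edge showing white wells, and a pale gel window; +x is the full back plate with a blue label. Can be held from above across its 9 mm, 20 mm below its top.
- blank: Plain dark grey blank plate (buffer dam) 9 x 100 x 100 high, standing in the other slot of the rack. Leave it. Origin: centre of its underside.
- rack: Drain rack, fixed: white base 112 (x) x 120 (y), top at z 16 mm, two slots along y at x -32 and +32 mm, each between four blue pegs (8 mm thick, at y +-36, up to z 52 mm) that leave 11 mm. Origin under it at bench level.
- wedge: Orange tension wedge standing on the bench: 90 wide (y), 105 high, 25 thick (x) at its underside, about 0.19 kg. Origin: centre of underside. The -x face (x -12.5 mm) is upright, the +x face slopes outward 0.15 mm per mm of height. It holds by friction: a firm push of 15 to 20 N straight down on its tab locks the row and it stays when let go.
- wedge_tab (a point): Middle of the brown ribbed grip tab on top of the wedge: tab 12 (wedge x) x 50 (y) x 34 high. This point is at wedge x +4, y 0, z 122 mm; the tab's top is at z 139.
- bottle: White buffer bottle, blue cap, 58 mm diameter, 185 high, standing beside the tank. Leave it. Origin: centre of its underside.
- tip_box: Blue pipette tip box with yellow tips, 122 x 84 x 62 high. Leave it. Origin: centre of its underside.
- lid: Grey tank lid with black grip and two terminals, lying on the bench, 116 x 124 x 34 high. Leave it. Origin: centre of its underside.

How it is judged:
On the way, in this order (a step that is already met when the one before it is completed fails the run):
1. the gel cassette stands on the tank floor between core and sloping wall, well side facing the core, let go, with the wedge still out of the tank (y of cassette in the frame of tank between -0.009 and 0.009 m and z of cassette in the frame of tank between 0.009 and 0.0155 m and x of core in the frame of cassette below -0.015 m and x of cassette in the frame of tank between 0.003 and 0.024 m and angle between cassette's own z axis and vertical below 0.25 rad and not (contact force between the fingers and cassette above 0.1 N) and distance between wedge and tank above 0.085 m), for 0.2 s.
2. the wedge is driven into the last gap and clamps the row (y of cassette in the frame of tank between -0.009 and 0.009 m and z of cassette in the frame of tank between 0.009 and 0.0155 m and x of core in the frame of cassette below -0.015 m and x of cassette in the frame of tank between 0.003 and 0.0085 m and z of wedge in the frame of tank between 0.0135 and 0.032 m and x of wedge in the frame of tank between 0.015 and 0.03 m and y of wedge in the frame of tank between -0.012 and 0.012 m and angle between wedge's own z axis and vertical below 0.06 rad and angle between each of cassette, core, rear_cassette's own z axis and vertical below 0.05 rad and contact force between wedge and cassette above 5 N and contact force between core and rear_cassette above 3 N and x of core in the frame of tank between -0.0215 and -0.0155 m and x of rear_cassette in the frame of tank between -0.046 and -0.04 m and z of each of core, rear_cassette in the frame of tank below 0.0155 m), for 0.2 s.
At the end, for the whole second after the job is handed in: Cassette upright on the tank floor, well side to core; cassettes and core within 3 mm of their tight places; wedge upright, at most 8 mm above its tight depth, off the floor, pressing the cassette with over 5 N and core pressing rear cassette with over 3 N; released, at rest (all of step 2 and linear speed of each of wedge, cassette below 0.02 m/s and not (contact force between the fingers and wedge above 0.1 N) and not (contact force between the fingers and cassette above 0.1 N)); the robot touches nothing.
It fails at once if the bottle, tip box or tank lid is shifted by more than 25 mm or tipped over ((distance of bottle from where it was at the start of the episode above 0.025 m or angle between bottle's own z axis and vertical above 0.5 rad) or (distance of tip_box from where it was at the start of the episode above 0.025 m or angle between tip_box's own z axis and vertical above 0.5 rad) or (distance of lid from where it was at the start of the episode above 0.025 m or angle between lid's own z axis and vertical above 0.5 rad)).
It fails at once if the grey blank is moved by more than 25 mm or tipped (distance of blank from where it was at the start of the episode above 0.025 m or angle between blank's own z axis and vertical above 0.5 rad).
It fails at once if the gel cassette is dropped: it falls faster than 0.7 m/s with no finger on it (linear speed of cassette above 0.7 m/s and not (contact force between the fingers and cassette above 0.1 N)).
It fails at once if the wedge is dropped: it falls faster than 0.7 m/s with no finger on it (linear speed of wedge above 0.7 m/s and not (contact force between the fingers and wedge above 0.1 N)).
It also fails if it takes over 67 s, if anything falls off the work surface, if the arm or the gripper's body presses on something with over 40 N, if the wrist force passes 120 N, or if a joint passes its speed limit or range.

## Working session

There is one attempt and no reset: what is moved stays moved. The work goes in short steps, Python scripts to look and compute and a shell command to move; the robot and the scene stay as the last step left them, time stands still between calls to the robot, and variables do not carry over. Pictures are saved under pics/ and viewed, at most 10 in all, crops included, and the job is handed in when it is done.

```bash
ls; mkdir -p pics
python3 - <<'E'
from plant import arm
import cv2,numpy as np
s=arm.read_state();print({k:np.round(v,3) for k,v in s.items()})
for n in("top","side"):
    im,d=arm.grab_frame(n);cv2.imwrite(f"pics/{n}0.png",im[:,:,::-1]);np.save(f"{n}0.npy",d)
    c=arm.get_calibration(n);print(n,np.round(c["mtx"],1).tolist(),np.round(c["T"],3).tolist())
print(arm.get_calibration("wrist"))
E
```

```text
pics
{'clock': np.float64(0.0), 'joint_positions': array([-1.291,  0.314, -0.048,  1.21 , -0.   ,  1.571]), 'qd': array([-0.   , -0.001,  0.   , -0.002,  0.002,  0.   ]), 'tau': array([ 2.0000e-03, -5.3959e+01,  3.3975e+01,  1.9000e-02,  0.0000e+00,
       -0.0000e+00]), 'tcp_pos': array([ 0.166, -0.576,  0.23 ]), 'eef_rot': array([-0.001,  0.99 ,  0.139, -0.   ]), 'contact_force': array([ 0.033, -0.286, -0.419]), 'wrist_torque': array([-0.016, -0.033, -0.006]), 'finger_force': np.float64(0.0), 'opening': np.float64(0.085)}
top [[375.4, 0.0, 318.0], [0.0, 375.4, 204.2], [0.0, 0.0, 1.0]] [[-0.02, -0.999, 0.039, 0.553], [-1.0, 0.02, 0.007, -0.024], [-0.008, -0.039, -0.999, 0.955], [0.0, 0.0, 0.0, 1.0]]
side [[361.0, 0.0, 328.2], [0.0, 361.0, 204.6], [0.0, 0.0, 1.0]] [[0.924, -0.297, 0.241, 0.355], [-0.383, -0.717, 0.582, -0.586], [-0.0, -0.63, -0.777, 0.828], [0.0, 0.0, 0.0, 1.0]]
{'mtx': array([[327.21281453,   0.        , 318.04788296],
       [  0.        , 327.21281453, 197.26942913],
       [  0.        ,   0.        ,   1.        ]]), 'hand_eye': array([[ 1.07700610e-03, -9.58527023e-01, -2.84999624e-01,
         7.31579530e-02],
       [ 9.99999413e-01,  9.97930079e-04,  4.22676060e-04,
         1.36028169e-03],
       [-1.20736728e-04, -2.84999912e-01,  9.58527535e-01,
        -1.43678182e-01],
       [ 0.00000000e+00,  0.00000000e+00,  0.00000000e+00,
         1.00000000e+00]])}
```

View pics/top0.png

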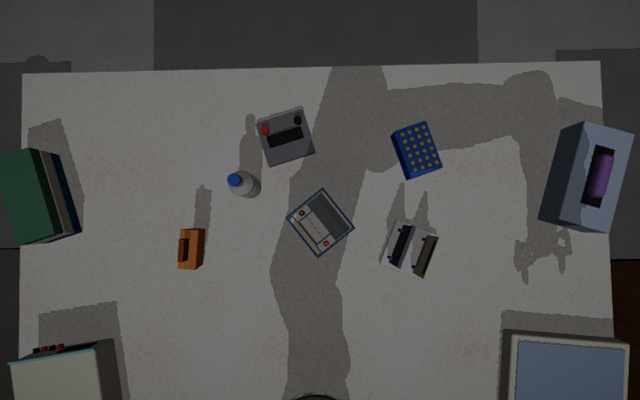

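View pics/side0.png

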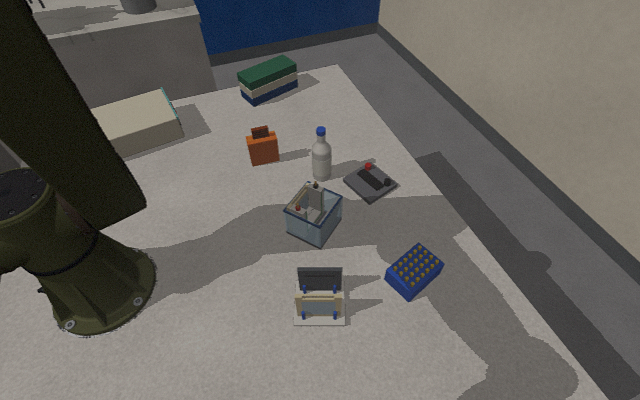

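Run:
```python
import cv2,numpy as np
t=cv2.imread("pics/top0.png");s=cv2.imread("pics/side0.png")
f=lambda im,x,y,w,h,k:cv2.resize(im[y:y+h,x:x+w],None,fx=k,fy=k,interpolation=cv2.INTER_CUBIC)
g=lambda a:np.clip(a.astype(float)*1.6,0,255).astype(np.uint8)
# top: tank(280,182,80x80) rack(375,212,80x80) 
a=np.hstack([f(t,280,182,80,80,5),f(t,373,210,80,80,5)])
b=np.hstack([f(t,170,222,40,50,4),f(s,285,180,60,50,4),f(s,285,260,66,50,4)])
b=cv2.copyMakeBorder(b,0,0,0,800-b.shape[1],cv2.BORDER_CONSTANT) 
cv2.imwrite("pics/crop0.png",g(np.vstack([a,b])))
```

```text
(no output)
```

View pics/crop0.png

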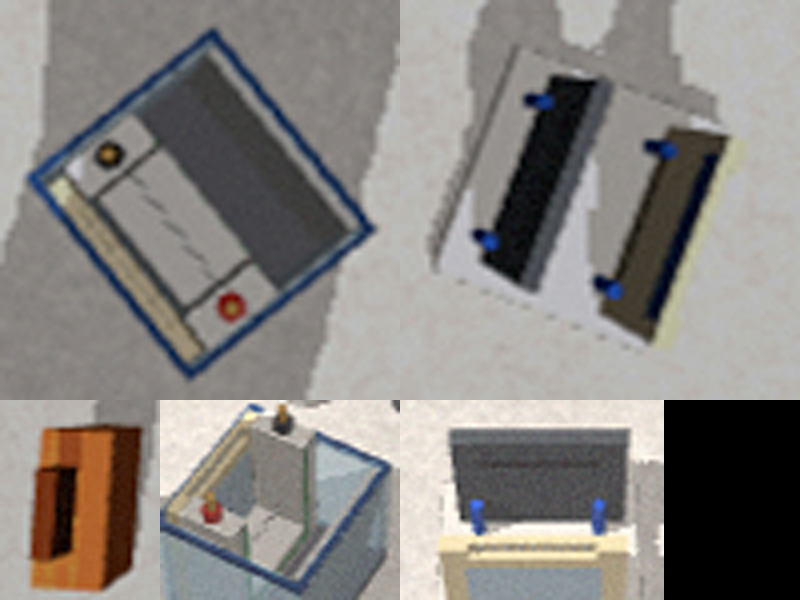

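The top view crops show the tank with the rear cassette at the lower left, so tank +x points up and right. The sloping wall edge runs about (322,190)–(360,228). The rack has the grey blank on its left and the tan cassette on its right, with the label side facing left (world +y) and the window facing the side camera. The wedge is at about (190,248). Next I'll measure from depth.

```bash
cat > h.py <<'E'
import numpy as np,cv2
from plant import arm
from scipy.spatial.transform import Rotation as R
def cloud(d,K,T):
    v,u=np.mgrid[:d.shape[0],:d.shape[1]]
    p=np.stack([(u-K[0,2])/K[0,0]*d,(v-K[1,2])/K[1,1]*d,d],-1)
    return p@T[:3,:3].T+T[:3,3]
def pix(K,T,u,v,z):
    r=T[:3,:3]@np.array([(u-K[0,2])/K[0,0],(v-K[1,2])/K[1,1],1.]); return T[:3,3]+r*(z-T[2,3])/r[2]
def tool():
    s=arm.read_state();q=np.array(s["eef_rot"]);M=np.eye(4)
    M[:3,:3]=R.from_quat(q[[1,2,3,0]]).as_matrix();M[:3,3]=s["tcp_pos"];return M
E
python3 - <<'E'
from h import *
C={n:arm.get_calibration(n) for n in("top","side")}
P={n:cloud(np.load(n+"0.npy"),C[n]["mtx"],C[n]["T"]) for n in C}
t=lambda o,k,X,Y,z:pix(C["top"]["mtx"],C["top"]["T"],o[0]+X/k-.4,o[1]+Y/k-.4,z)
print("tank rim",[np.round(t((280,182),5,*q,.104),4)[:2].tolist() for q in[(212,30),(32,178),(190,377),(372,230)]])
print("pins",[np.round(t((280,182),5,*q,.136),4)[:2].tolist() for q in[(109,154),(231,306)]])
print("cass top right edge",[np.round(t((373,210),5,*q,.116),4)[:2].tolist() for q in[(745,138),(672,348)]] if 0 else [np.round(t((293,210),5,*q,.116),4)[:2].tolist() for q in[(740,140),(668,345)]])
def box(name,roi,z0,z1):
    v0,v1,u0,u1=roi;p=P[name][v0:v1,u0:u1].reshape(-1,3);p=p[(p[:,2]>z0)&(p[:,2]<z1)]
    r=cv2.minAreaRect((p[:,:2]*1000).astype(np.float32));print(name,len(p),np.round(p.mean(0),4),np.round(r[0],1),np.round(r[1],1),round(r[2],1))
for n,ro in(("top",(220,275,170,212)),("side",(120,170,240,285))):
    print("wedge");box(n,ro,.098,.110);box(n,ro,.133,.145);box(n,ro,.015,.04);box(n,ro,.01,.15)
print("cass");box("top",(225,290,405,450),.110,.122);box("side",(285,325,285,350),.106,.125)
print("blank");box("top",(215,275,380,420),.110,.122);box("side",(260,300,290,350),.106,.125)
# wedge face normals: local planes
for n,ro in(("top",(220,275,170,212)),("side",(120,170,240,285))):
    p=P[n];dn=np.cross(p[2:,1:-1]-p[:-2,1:-1],p[1:-1,2:]-p[1:-1,:-2]);dn/=np.linalg.norm(dn,axis=2,keepdims=True)+1e-9
    v0,v1,u0,u1=ro;q=dn[v0-1:v1-1,u0-1:u1-1].reshape(-1,3);z=p[v0:v1,u0:u1].reshape(-1,3)
    m=(z[:,2]>.02)&(z[:,2]<.095);q=q[m];print(n,len(q),np.round(np.median(q,0),3))
    zz=z[m]
    for _ in range(3):
        c=np.median(zz,0);_,_,vt=np.linalg.svd(zz-zz.mean(0),full_matrices=False);e=np.abs((zz-zz.mean(0))@vt[2]);zz=zz[e<.006]
    print("plane",vt[2].round(3),zz.mean(0).round(4),len(zz))
E
```

```text
tank rim [[0.6243, -0.0278], [0.5587, 0.0552], [0.4676, -0.0147], [0.5322, -0.0983]]
pins [[0.5683, 0.0184], [0.5012, -0.0335]]
cass top right edge [[0.5066, -0.2891], [0.4167, -0.2543]]
wedge
top 525 [0.491  0.2758 0.1039] [490.5 280.7] [41.3 90.3] 85.9
top 141 [0.4915 0.2837 0.1375] [490.9 284.2] [12.8 49.8] 85.7
top 61 [0.491  0.2722 0.0273] [494.5 272.6] [93.3 28.6] 12.7
top 1004 [0.4917 0.2754 0.0984] [490.5 280.7] [41.3 90.3] 85.9
wedge
side 252 [0.49   0.2722 0.1041] [491.3 278. ] [44.9 90.3] 86.5
side 65 [0.4911 0.2812 0.1371] [491.1 282. ] [15.3 48.5] 82.8
side 143 [0.4888 0.2705 0.0277] [487.8 272.3] [28.7 92.9] 72.2
side 957 [0.4899 0.2699 0.0811] [491.2 278. ] [44.9 90.4] 86.5
cass
top 274 [ 0.4799 -0.248   0.1148] [ 473.9 -240. ] [ 73.5 101.7] 67.7
side 225 [ 0.461  -0.2711  0.1124] [ 461.3 -271.4] [ 9.9 97.7] 68.3
blank
top 203 [ 0.4873 -0.2102  0.115 ] [ 487.4 -210.4] [10.  99.1] 68.0
side 476 [ 0.4749 -0.241   0.113 ] [ 474.2 -242.2] [74.7 99.1] 67.6
top 215 [-0.066 -0.984 -0.147]
plane [-0.072 -0.986 -0.151] [0.4905 0.2671 0.0583] 200
side 459 [-0.046 -0.934 -0.139]
plane [-0.072 -0.986 -0.152] [0.4894 0.2654 0.0592] 456
```

```bash
cat >> h.py <<'E'
def go(p,psi):
    M=tool();a=np.radians(psi);x=np.array([-np.sin(a),np.cos(a),0]);y=np.array([np.cos(a),np.sin(a),0])
    G=np.stack([x*-1 if 0 else np.cross(y,[0,0,-1.]),y,[0,0,-1.]],1)
    print("offset",((M[:3,:3].T@(np.array(p)-M[:3,3]))*100).round(2),"ang",R.from_matrix(M[:3,:3].T@G).as_rotvec().round(4))
def st():
    s=arm.read_state();M=tool();print("t",round(float(s["clock"]),2),"p",M[:3,3].round(4),"psi",np.degrees(np.arctan2(M[1,1],M[0,1])).round(2),"zt",M[:3,2].round(3),"F",np.round(s["contact_force"],1),"op",round(float(s["opening"]),4),"ff",round(float(s["finger_force"]),1),"q",np.round(s["joint_positions"],2))
E
python3 -c "
from h import *
go([.4625,-.2705,.23],68.2);go([.4625,-.2705,.23],0)"
```

```text
offset [ 36.98 -21.18   0.09] ang [-7.0000e-04 -1.9000e-03 -2.4814e+00]
offset [ 36.98 -21.18   0.09] ang [-1.300e-03 -1.000e-03 -1.291e+00]
```

```bash
python3 -m jog '[{"offset":[36.98,-21.18,0],"angular":[0,0,-1.24],"grip":4.5},{"offset":[36.98,-21.18,0],"angular":[0,0,-1.24],"grip":4.5},{"offset":[36.98,-21.18,0],"angular":[0,0,-1.24],"grip":4.5},{"offset":[36.98,-21.18,0],"angular":[0,0,-1.24],"grip":4.5},{"offset":[36.98,-21.18,0],"angular":[0,0,-1.24],"grip":4.5},{"offset":[36.98,-21.18,0],"angular":[0,0,-1.24],"grip":4.5},{"offset":[36.98,-21.18,0],"angular":[0,0,-1.24],"grip":4.5},{"offset":[36.98,-21.18,0],"angular":[0,0,-1.24],"grip":4.5},{"offset":[36.98,-21.18,0],"angular":[0,0,-1.24],"grip":4.5},{"offset":[36.98,-21.18,0],"angular":[0,0,-1.24],"grip":4.5}]'
python3 -c "
from h import *
st();go([.4625,-.2705,.23],68.2)"
```

```text
clock: 0.93
tcp_pos: [0.4569, -0.2759, 0.2311]
eef_rot: [-0.0, 0.723, 0.691, -0.0]
contact_force: [-0.2, -0.9, -0.2]
opening: 0.0452
finger_force: 0.0
t 0.93 p [ 0.4569 -0.2759  0.2311] psi -2.57 zt [-0.  0. -1.] F [-0.2 -0.9 -0.2] op 0.0452 ff 0.0 q [-0.54  0.19 -0.21  1.17 -0.    1.07]
offset [0.57 0.54 0.11] ang [-2.0000e-04 -3.0000e-04 -1.2352e+00]
```

```bash
python3 -m jog '[{"offset":[0,0,0],"angular":[0,0,-1.24],"grip":4.5},{"offset":[0,0,0],"angular":[0,0,-1.24],"grip":4.5},{"offset":[0,0,0],"angular":[0,0,-1.24],"grip":4.5},{"offset":[0,0,0],"angular":[0,0,-1.24],"grip":4.5},{"offset":[0,0,0],"angular":[0,0,-1.24],"grip":4.5},{"offset":[0,0,0],"angular":[0,0,-1.24],"grip":4.5},{"offset":[0,0,0],"angular":[0,0,-1.24],"grip":4.5},{"offset":[0,0,0],"angular":[0,0,-1.24],"grip":4.5},{"offset":[0,0,0],"angular":[0,0,-1.24],"grip":4.5},{"offset":[0,0,0],"angular":[0,0,-1.24],"grip":4.5}]'
python3 - <<'E'
from h import *
st();M=tool();im,d=arm.grab_frame("wrist");c=arm.get_calibration("wrist")
cv2.imwrite("pics/w1.png",im[:,:,::-1]);st()
P=cloud(d,c["mtx"],M@c["hand_eye"]).reshape(-1,3)
q=P[(P[:,2]>.108)&(P[:,2]<.122)&(np.hypot(P[:,0]-.4625,P[:,1]+.2705)<.06)]
y=np.array([.371,.928]);q=q[np.abs((q[:,:2]-[.4625,-.2705])@y)<.02]
r=cv2.minAreaRect((q[:,:2]*1000).astype(np.float32));print(len(q),r,np.median(q,0),q[:,2].max())
E
```

```text
clock: 1.77
tcp_pos: [0.4557, -0.2776, 0.2309]
eef_rot: [-0.0, 0.187, 0.982, 0.0]
contact_force: [0.3, -0.0, 0.1]
opening: 0.0448
finger_force: 0.0
t 1.77 p [ 0.4557 -0.2776  0.2309] psi 68.47 zt [-0.001  0.001 -1.   ] F [ 0.3 -0.   0.1] op 0.0448 ff 0.0 q [-0.55  0.19 -0.21  1.17  0.   -0.17]
t 1.82 p [ 0.4557 -0.2776  0.2309] psi 68.74 zt [-0.001  0.    -1.   ] F [-0.1 -0.4  0.9] op 0.0448 ff 0.0 q [-0.55  0.19 -0.21  1.17 -0.   -0.18]
988 ((462.8370361328125, -270.8826599121094), (9.068792343139648, 99.87274932861328), 67.6048583984375) [ 0.45957552 -0.26775581  0.11703886] 0.11937119108642275
```

View pics/w1.png

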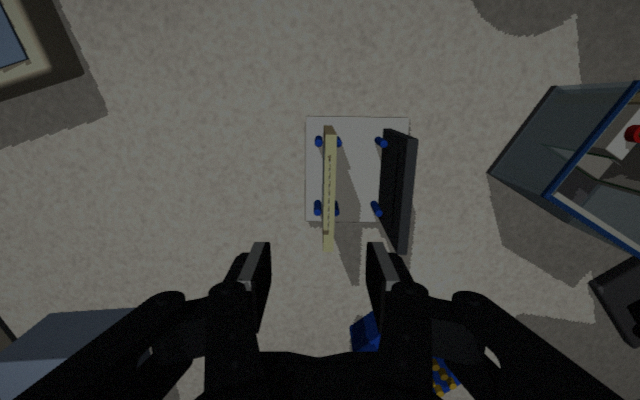

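The wrist view shows the cassette edge-on at columns 323–337, rows 125–250, and the blank at columns 385–415. Depth gives the cassette centre at (0.4628, -0.2709) with yaw 67.6°.

```bash
python3 -c "
from h import *
go([.4628,-.2709,.078],67.7)"
```

```text
offset [-0.43  0.88 15.29] ang [ 0.0001 -0.0009  0.0182]
```

```bash
python3 -m jog '[{"offset":[-0.43,0.88,3],"angular":[0,0,0.018],"grip":4.5},{"offset":[-0.43,0.88,6],"angular":[0,0,0.018],"grip":4.5},{"offset":[-0.43,0.88,9],"angular":[0,0,0.018],"grip":4.5},{"offset":[-0.43,0.88,11.5],"angular":[0,0,0.018],"grip":4.5},{"offset":[-0.43,0.88,13.5],"angular":[0,0,0.018],"grip":4.5},{"offset":[-0.43,0.88,14.5],"angular":[0,0,0.018],"grip":4.5},{"offset":[-0.43,0.88,15.29],"angular":[0,0,0.018],"grip":4.5},{"offset":[-0.43,0.88,15.29],"angular":[0,0,0.018],"grip":4.5},{"offset":[-0.43,0.88,15.29],"angular":[0,0,0.018],"grip":4.5},{"offset":[-0.43,0.88,15.29],"angular":[0,0,0.018],"grip":4.5}]'
python3 -c "
from h import *
st();go([.4628,-.2709,.078],67.7)"
```

```text
clock: 2.65
tcp_pos: [0.4642, -0.2718, 0.0797]
eef_rot: [0.001, 0.199, 0.98, -0.0]
contact_force: [0.7, -0.1, 0.0]
opening: 0.0448
finger_force: 0.0
t 2.65 p [ 0.4642 -0.2718  0.0797] psi 67.07 zt [ 0.002 -0.001 -1.   ] F [ 0.7 -0.1  0. ] op 0.0448 ff 0.0 q [-0.53  0.31 -0.42  0.84 -0.   -0.13]
offset [0.17 0.03 0.17] ang [-0.0003  0.0021 -0.0111]
```

```bash
python3 -m jog '[{"offset":[0.1,0.03,0.15],"angular":[0,0,-0.01],"grip":2},{"offset":[0.1,0.03,0.15],"angular":[0,0,-0.01],"grip":1},{"offset":[0.1,0.03,0.15],"angular":[0,0,-0.01],"grip":0},{"offset":[0.1,0.03,0.15],"angular":[0,0,-0.01],"grip":0},{"offset":[0.1,0.03,0.15],"angular":[0,0,-0.01],"grip":0},{"offset":[0.1,0.03,0.15],"angular":[0,0,-0.01],"grip":0},{"offset":[0.1,0.03,0.15],"angular":[0,0,-0.01],"grip":0},{"offset":[0.1,0.03,0.15],"angular":[0,0,-0.01],"grip":0},{"offset":[0.1,0.03,0.15],"angular":[0,0,-0.01],"grip":0},{"offset":[0.1,0.03,0.15],"angular":[0,0,-0.01],"grip":0}]'
python3 -c "
from h import *
st();go([.4628,-.2709,.078],67.7)"
```

```text
clock: 3.48
tcp_pos: [0.463, -0.2709, 0.0776]
eef_rot: [0.001, 0.194, 0.981, -0.0]
contact_force: [0.0, 0.3, 4.9]
opening: 0.008
finger_force: 59.6
t 3.48 p [ 0.463  -0.2709  0.0776] psi 67.66 zt [ 0.001 -0.001 -1.   ] F [0.  0.3 4.9] op 0.008 ff 59.6 q [-0.53  0.31 -0.43  0.83 -0.   -0.14]
offset [ 0.02 -0.01 -0.04] ang [-0.0003  0.0013 -0.0007]
```

```bash
python3 -m jog '[{"offset":[0,0,-0.5],"angular":[0,0,0],"grip":0},{"offset":[0,0,-1.5],"angular":[0,0,0],"grip":0},{"offset":[0,0,-3],"angular":[0,0,0],"grip":0},{"offset":[0,0,-5],"angular":[0,0,0],"grip":0},{"offset":[0,0,-8],"angular":[0,0,0],"grip":0},{"offset":[0,0,-11],"angular":[0,0,0],"grip":0},{"offset":[0,0,-14],"angular":[0,0,0],"grip":0},{"offset":[0,0,-16.5],"angular":[0,0,0],"grip":0},{"offset":[0,0,-16.5],"angular":[0,0,0],"grip":0},{"offset":[0,0,-16.5],"angular":[0,0,0],"grip":0}]'
python3 - <<'E'
from h import *
st()
C={n:arm.get_calibration(n) for n in("top","side")}
yaw=np.radians(-52.3);X=np.array([np.cos(yaw),np.sin(yaw)]);Y=np.array([-X[1],X[0]]);o=np.array([.5455,-.0212])
for n in C:
    p=cloud(np.load(n+"0.npy"),C[n]["mtx"],C[n]["T"]).reshape(-1,3)
    t=np.c_[(p[:,:2]-o)@X,(p[:,:2]-o)@Y,p[:,2]]*1000
    w=(np.abs(t[:,0])<75)&(np.abs(t[:,1])<75)&(t[:,2]>3)&(t[:,2]<150);t=t[w]
    for nm,m in(("rim",(abs(t[:,2]-104)<5)),("floor",abs(t[:,2]-12)<4),("coretop",(abs(t[:,2]-116)<4)),("bar",(abs(t[:,2]-32)<4)&(abs(t[:,1])<30)),("cass",(abs(t[:,2]-112)<3)&(t[:,0]<-33))):
        if m.sum()>5: print(n,nm,m.sum(),np.percentile(t[m],[2,50,98],axis=0).round(1).tolist())
    for z in range(20,101,16):
        m=(abs(t[:,2]-z)<8)&(abs(t[:,1])<40)&(t[:,0]>15)
        if m.sum()>3: print(n,"wall z",z,m.sum(),np.percentile(t[m],[5,25,50,75,95],axis=0)[:,0].round(1))
    if n=="top":
        m=(abs(t[:,2]-104)<4); r=cv2.minAreaRect(p[w][m][:,:2].astype(np.float32)*1000);print(r)
        m=(abs(t[:,2]-116)<3); r=cv2.minAreaRect(p[w][m][:,:2].astype(np.float32)*1000);print(r)
E
```

```text
clock: 4.32
tcp_pos: [0.4634, -0.2711, 0.244]
eef_rot: [0.002, 0.194, 0.981, -0.001]
contact_force: [-0.1, -0.6, -1.4]
opening: 0.0082
finger_force: 58.6
t 4.32 p [ 0.4634 -0.2711  0.244 ] psi 67.67 zt [ 0.003 -0.002 -1.   ] F [-0.1 -0.6 -1.4] op 0.0082 ff 58.6 q [-0.53  0.19 -0.18  1.2   0.   -0.14]
top rim 657 [[-55.6, -58.3, 99.9], [5.3, 0.5, 103.4], [53.3, 59.2, 107.5]]
top floor 525 [[-40.9, -51.7, 8.4], [15.9, -0.5, 11.3], [30.6, 53.0, 14.7]]
top coretop 261 [[-49.7, -51.3, 112.1], [-25.1, 4.8, 115.1], [0.1, 50.8, 117.8]]
top bar 387 [[-38.8, -28.7, 28.4], [-17.7, 0.1, 31.4], [33.3, 28.6, 34.5]]
top cass 129 [[-50.5, -50.1, 109.1], [-47.3, -4.7, 111.7], [-35.2, 47.2, 114.8]]
top wall z 20 85 [16.2 20.1 28.1 31.4 32.4]
top wall z 36 38 [32.8 33.3 33.9 34.4 35.1]
top wall z 52 42 [35.3 35.7 36.3 36.9 37.5]
top wall z 68 41 [37.7 38.3 38.8 39.4 39.9]
top wall z 84 45 [40.1 40.6 41.2 41.7 42.3]
top wall z 100 188 [42.8 45.  48.  50.9 53.3]
((545.24169921875, -20.033119201660156), (118.9268569946289, 110.07276916503906), 37.76166534423828)
((530.0968627929688, -1.8162803649902344), (103.59580993652344, 50.756317138671875), 37.56027603149414)
side rim 490 [[-53.2, -59.9, 99.4], [4.9, -10.6, 103.2], [56.1, 58.9, 108.4]]
side floor 143 [[-45.6, -60.1, 8.2], [8.1, -8.9, 11.9], [56.3, 54.8, 15.9]]
side coretop 172 [[-46.8, -52.7, 112.1], [-15.9, -25.5, 114.9], [2.8, 49.7, 118.2]]
side bar 149 [[-36.4, -18.3, 28.3], [-9.5, 11.7, 31.2], [55.9, 28.9, 34.9]]
side cass 87 [[-49.0, -52.0, 109.1], [-44.7, -1.8, 111.2], [-35.2, 48.8, 114.9]]
side wall z 20 44 [54.9 55.2 55.6 55.8 56.4]
side wall z 36 54 [54.5 55.1 55.3 55.7 56.1]
side wall z 52 47 [54.9 55.2 55.5 55.8 56.3]
side wall z 68 52 [54.5 55.2 55.6 56.  56.2]
side wall z 84 62 [54.6 55.2 55.5 55.9 56.4]
side wall z 100 132 [46.5 49.4 53.5 55.4 56.2]
```

```bash
python3 -c "
from h import *
go([.5524,-.0301,.245],-52.3)"
```

```text
offset [ 0.93 25.67 -0.12] ang [0.0035 0.0026 2.0938]
```

```bash
python3 -m jog '[{"offset":[0.1,3,0],"angular":[0,0,0.12],"grip":0},{"offset":[0.2,6,0],"angular":[0,0,0.24],"grip":0},{"offset":[0.3,9,0],"angular":[0,0,0.36],"grip":0},{"offset":[0.4,12,0],"angular":[0,0,0.48],"grip":0},{"offset":[0.5,15,0],"angular":[0,0,0.6],"grip":0},{"offset":[0.6,18,0],"angular":[0,0,0.72],"grip":0},{"offset":[0.7,21,0],"angular":[0,0,0.84],"grip":0},{"offset":[0.8,23,0],"angular":[0,0,0.96],"grip":0},{"offset":[0.9,25,0],"angular":[0,0,1.06],"grip":0},{"offset":[0.93,25.67,0],"angular":[0,0,1.06],"grip":0}]'
python3 -m jog '[{"offset":[0,0,0],"angular":[0,0,0.12],"grip":0},{"offset":[0,0,0],"angular":[0,0,0.24],"grip":0},{"offset":[0,0,0],"angular":[0,0,0.36],"grip":0},{"offset":[0,0,0],"angular":[0,0,0.48],"grip":0},{"offset":[0,0,0],"angular":[0,0,0.6],"grip":0},{"offset":[0,0,0],"angular":[0,0,0.72],"grip":0},{"offset":[0,0,0],"angular":[0,0,0.84],"grip":0},{"offset":[0,0,0],"angular":[0,0,0.94],"grip":0},{"offset":[0,0,0],"angular":[0,0,1.02],"grip":0},{"offset":[0,0,0],"angular":[0,0,1.034],"grip":0}]'
python3 - <<'E'
from h import *
st();go([.5524,-.0301,.245],-52.3)
M=tool();im,d=arm.grab_frame("wrist");c=arm.get_calibration("wrist")
cv2.imwrite("pics/w2.png",im[:,:,::-1]);np.save("w2.npy",d)
P=cloud(d,c["mtx"],M@c["hand_eye"]).reshape(-1,3)
yaw=np.radians(-52.3);X=np.array([np.cos(yaw),np.sin(yaw)]);Y=np.array([-X[1],X[0]]);o=np.array([.5438,-.0190])
t=np.c_[(P[:,:2]-o)@X,(P[:,:2]-o)@Y,P[:,2]]*1000
t=t[(np.abs(t[:,0])<75)&(np.abs(t[:,1])<75)&(t[:,2]>3)&(t[:,2]<300)]
for nm,m in(("rim",(abs(t[:,2]-104)<3)),("coretop",(abs(t[:,2]-116)<3)&(t[:,0]>-33)&(abs(t[:,0])<20)),("rearcass",(abs(t[:,2]-112)<3)&(t[:,0]<-35)),("held",(t[:,2]>175)&(t[:,2]<200))):
    if m.sum()>5: print(nm,m.sum(),np.percentile(t[m],[2,50,98],axis=0).round(1).tolist())
for z in range(20,101,16):
    for lab,s in(("F",t[:,0]>22),):
        m=(abs(t[:,2]-z)<3)&s&(abs(t[:,1])<50)
        if m.sum()>3: print("z",z,m.sum(),np.percentile(t[m],[5,50,95],axis=0)[:,0].round(1))
E
```

```text
clock: 5.15
tcp_pos: [0.551, -0.027, 0.2403]
eef_rot: [-0.001, 0.663, 0.748, -0.0]
contact_force: [1.0, 0.1, -1.0]
opening: 0.0083
finger_force: 58.6
clock: 5.98
tcp_pos: [0.5504, -0.0301, 0.2408]
eef_rot: [-0.0, 0.947, 0.323, -0.001]
contact_force: [-0.2, -0.5, -1.0]
opening: 0.0079
finger_force: 58.6
t 5.98 p [ 0.5504 -0.0301  0.2408] psi -52.36 zt [-0.002 -0.    -1.   ] F [-0.2 -0.5 -1. ] op 0.0079 ff 58.6 q [-0.05  0.22 -0.15  1.2  -0.    2.43]
offset [ 0.15  0.12 -0.42] ang [-0.0013  0.0019 -0.0011]
rim 3769 [[-49.6, -57.6, 101.8], [26.6, 15.2, 105.2], [59.2, 59.7, 106.8]]
coretop 832 [[-19.3, -47.1, 114.4], [-3.4, 36.7, 117.0], [6.1, 51.6, 118.6]]
rearcass 919 [[-44.6, -50.2, 109.5], [-41.3, 3.7, 113.0], [-35.8, 48.1, 114.5]]
held 48 [[10.8, 49.5, 184.3], [15.2, 49.6, 191.2], [19.2, 49.8, 199.7]]
z 20 96 [37.  37.3 37.9]
z 36 110 [39.3 39.8 40.2]
z 52 127 [41.6 42.1 42.7]
z 68 144 [44.  44.5 45.1]
z 84 163 [46.5 46.9 47.4]
z 100 197 [48.8 49.3 49.8]
```

View pics/w2.png

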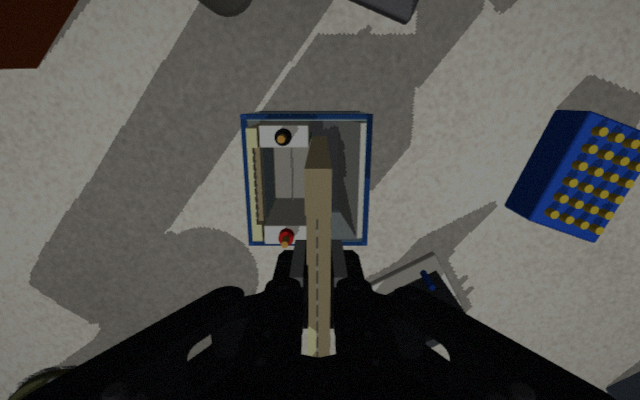

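The wrist view shows the held cassette above the gap, with the core pillars at (283,136) and (287,237) and the sloping wall at column ~362. The hand, tank and depth readings agree to under 1 mm along x. I'll align first, then lower.

```bash
python3 -c "
from h import *
go([.5517,-.0281,.175],-52.3)"
```

```text
offset [ 0.22 -0.08  6.59] ang [-0.0011  0.0016  0.0008]
```

```bash
python3 -m jog '[{"offset":[0.22,-0.08,1],"angular":[0,0,0],"grip":0},{"offset":[0.22,-0.08,2.5],"angular":[0,0,0],"grip":0},{"offset":[0.22,-0.08,4],"angular":[0,0,0],"grip":0},{"offset":[0.22,-0.08,5.5],"angular":[0,0,0],"grip":0},{"offset":[0.22,-0.08,6.3],"angular":[0,0,0],"grip":0},{"offset":[0.22,-0.08,6.6],"angular":[0,0,0],"grip":0},{"offset":[0.22,-0.08,6.6],"angular":[0,0,0],"grip":0},{"offset":[0.22,-0.08,6.6],"angular":[0,0,0],"grip":0},{"offset":[0.22,-0.08,6.6],"angular":[0,0,0],"grip":0},{"offset":[0.22,-0.08,6.6],"angular":[0,0,0],"grip":0}]'
python3 -c "
from h import *
st();go([.5517,-.0281,.077],-52.3)"
```

```text
clock: 6.87
tcp_pos: [0.5533, -0.0276, 0.1768]
eef_rot: [0.0, 0.946, 0.323, 0.001]
contact_force: [-0.7, -0.2, -1.2]
opening: 0.0082
finger_force: 58.6
t 6.87 p [ 0.5533 -0.0276  0.1768] psi -52.3 zt [ 0.002 -0.    -1.   ] F [-0.7 -0.2 -1.2] op 0.0082 ff 58.6 q [-0.05  0.25 -0.25  1.06  0.    2.43]
offset [-0.17 -0.07  9.98] ang [ 0.001  -0.0012  0.    ]
```

```bash
python3 -m jog '[{"offset":[-0.1,-0.04,1],"angular":[0,0,0],"grip":0},{"offset":[-0.1,-0.04,2.2],"angular":[0,0,0],"grip":0},{"offset":[-0.1,-0.04,3.5],"angular":[0,0,0],"grip":0},{"offset":[-0.1,-0.04,4.8],"angular":[0,0,0],"grip":0},{"offset":[-0.1,-0.04,6.1],"angular":[0,0,0],"grip":0},{"offset":[-0.1,-0.04,7.3],"angular":[0,0,0],"grip":0},{"offset":[-0.1,-0.04,8.3],"angular":[0,0,0],"grip":0},{"offset":[-0.1,-0.04,9.0],"angular":[0,0,0],"grip":0},{"offset":[-0.1,-0.04,9.5],"angular":[0,0,0],"grip":0},{"offset":[-0.1,-0.04,9.7],"angular":[0,0,0],"grip":0}]'
python3 -c "
from h import *
st();go([.5517,-.0281,.0736],-52.3)"
```

```text
clock: 7.7
tcp_pos: [0.5513, -0.0279, 0.0782]
eef_rot: [-0.0, 0.946, 0.323, -0.0]
contact_force: [-1.1, -0.3, -0.6]
opening: 0.008
finger_force: 58.6
t 7.7 p [ 0.5513 -0.0279  0.0782] psi -52.31 zt [-0.001  0.    -1.   ] F [-1.1 -0.3 -0.6] op 0.008 ff 58.6 q [-0.05  0.33 -0.39  0.85 -0.    2.43]
offset [0.02 0.04 0.46] ang [-0.0005  0.0006 -0.0002]
```

```bash
python3 -m jog '[{"offset":[0,0,0.05],"angular":[0,0,0],"grip":0},{"offset":[0,0,0.1],"angular":[0,0,0],"grip":0},{"offset":[0,0,0.15],"angular":[0,0,0],"grip":0},{"offset":[0,0,0.2],"angular":[0,0,0],"grip":0},{"offset":[0,0,0.24],"angular":[0,0,0],"grip":0},{"offset":[0,0,0.28],"angular":[0,0,0],"grip":0},{"offset":[0,0,0.32],"angular":[0,0,0],"grip":0},{"offset":[0,0,0.35],"angular":[0,0,0],"grip":0},{"offset":[0,0,0.35],"angular":[0,0,0],"grip":0},{"offset":[0,0,0.35],"angular":[0,0,0],"grip":0}]'
python3 -c "
from h import *
st()"
```

```text
clock: 8.53
tcp_pos: [0.5516, -0.0279, 0.0754]
eef_rot: [-0.0, 0.946, 0.323, -0.0]
contact_force: [0.4, 1.1, -0.5]
opening: 0.0087
finger_force: 58.6
t 8.53 p [ 0.5516 -0.0279  0.0754] psi -52.31 zt [-0. -0. -1.] F [ 0.4  1.1 -0.5] op 0.0087 ff 58.6 q [-0.05  0.34 -0.39  0.84 -0.    2.43]
```

```bash
python3 -m jog '[{"offset":[0,0,0.03],"angular":[0,0,0],"grip":0},{"offset":[0,0,0.06],"angular":[0,0,0],"grip":0},{"offset":[0,0,0.09],"angular":[0,0,0],"grip":0},{"offset":[0,0,0.12],"angular":[0,0,0],"grip":0},{"offset":[0,0,0.15],"angular":[0,0,0],"grip":0},{"offset":[0,0,0.17],"angular":[0,0,0],"grip":0},{"offset":[0,0,0.19],"angular":[0,0,0],"grip":0},{"offset":[0,0,0.2],"angular":[0,0,0],"grip":0},{"offset":[0,0,0.2],"angular":[0,0,0],"grip":0},{"offset":[0,0,0.2],"angular":[0,0,0],"grip":0}]'
python3 -c "
from h import *
st()"
```

```text
clock: 9.37
tcp_pos: [0.5517, -0.0279, 0.0737]
eef_rot: [0.0, 0.946, 0.323, 0.0]
contact_force: [-1.6, 0.1, 3.4]
opening: 0.0078
finger_force: 59.7
t 9.37 p [ 0.5517 -0.0279  0.0737] psi -52.31 zt [ 0.  0. -1.] F [-1.6  0.1  3.4] op 0.0078 ff 59.7 q [-0.05  0.34 -0.39  0.84  0.    2.43]
```

The wrist force shows floor contact, so I'll release a little and then lift straight up.

```bash
python3 -m jog '[{"offset":[0,0,0],"angular":[0,0,0],"grip":1.0},{"offset":[0,0,0],"angular":[0,0,0],"grip":1.2},{"offset":[0,0,0],"angular":[0,0,0],"grip":1.5},{"offset":[0,0,0],"angular":[0,0,0],"grip":1.8},{"offset":[0,0,0],"angular":[0,0,0],"grip":2.1},{"offset":[0,0,0],"angular":[0,0,0],"grip":2.1},{"offset":[0,0,0],"angular":[0,0,0],"grip":2.1},{"offset":[0,0,-0.7],"angular":[0,0,0],"grip":2.1},{"offset":[0,0,-1.5],"angular":[0,0,0],"grip":2.1},{"offset":[0,0,-2.5],"angular":[0,0,0],"grip":2.1}]'
python3 -m jog '[{"offset":[0,0,-1.5],"angular":[0,0,0],"grip":2.1},{"offset":[0,0,-3],"angular":[0,0,0],"grip":2.1},{"offset":[0,0,-5],"angular":[0,0,0],"grip":2.1},{"offset":[0,0,-8],"angular":[0,0,0],"grip":3},{"offset":[0,0,-11],"angular":[0,0,0],"grip":4},{"offset":[0,0,-14],"angular":[0,0,0],"grip":5},{"offset":[0,0,-17],"angular":[0,0,0],"grip":5},{"offset":[0,0,-20],"angular":[0,0,0],"grip":5},{"offset":[0,0,-20],"angular":[0,0,0],"grip":5},{"offset":[0,0,-20],"angular":[0,0,0],"grip":5}]'
python3 - <<'E'
from h import *
st();M=tool();im,d=arm.grab_frame("wrist");c=arm.get_calibration("wrist")
cv2.imwrite("pics/w3.png",im[:,:,::-1])
P=cloud(d,c["mtx"],M@c["hand_eye"]).reshape(-1,3)
yaw=np.radians(-52.3);X=np.array([np.cos(yaw),np.sin(yaw)]);Y=np.array([-X[1],X[0]]);o=np.array([.5438,-.0190])
t=np.c_[(P[:,:2]-o)@X,(P[:,:2]-o)@Y,P[:,2]]*1000
t=t[(np.abs(t[:,0])<75)&(np.abs(t[:,1])<75)&(t[:,2]>3)&(t[:,2]<300)]
for nm,m in(("rim",(abs(t[:,2]-104)<2)),("core pillars",(abs(t[:,2]-116)<3)&(t[:,0]>-33)&(abs(t[:,1])>36)),("rearcass",(abs(t[:,2]-112)<3)&(t[:,0]<-35)&(abs(t[:,1])<30)),("cass",(abs(t[:,2]-112)<4)&(t[:,0]>0)&(t[:,0]<28)&(abs(t[:,1])<30)),("cassall",(abs(t[:,2]-112)<3)&(t[:,0]>8)&(t[:,0]<28)),("wall60",(abs(t[:,2]-60)<3)&(t[:,0]>28)&(abs(t[:,1])<50))):
    if m.sum()>5: print(nm,m.sum(),np.percentile(t[m],[2,50,98],axis=0).round(1).tolist())
go([.491,.283,.26],85.8)
E
```

```text
clock: 10.2
tcp_pos: [0.5514, -0.0279, 0.099]
eef_rot: [-0.0, 0.946, 0.323, -0.0]
contact_force: [0.5, 0.1, 0.3]
opening: 0.0206
finger_force: 0.0
clock: 11.03
tcp_pos: [0.553, -0.028, 0.3016]
eef_rot: [0.001, 0.946, 0.323, 0.003]
contact_force: [-0.2, -0.4, -0.3]
opening: 0.0496
finger_force: 0.0
t 11.03 p [ 0.553  -0.028   0.3016] psi -52.31 zt [ 0.005 -0.    -1.   ] F [-0.2 -0.4 -0.3] op 0.0496 ff 0.0 q [-0.05  0.2  -0.03  1.33  0.    2.43]
rim 2428 [[-49.4, -58.9, 102.2], [12.8, 6.1, 104.9], [59.2, 59.7, 106.0]]
core pillars 1042 [[-32.3, -50.9, 113.2], [-6.0, 38.0, 117.0], [17.1, 51.5, 118.6]]
rearcass 296 [[-44.6, -28.7, 109.8], [-42.0, 0.5, 113.0], [-39.5, 28.5, 114.6]]
cass 282 [[13.9, -28.5, 111.9], [16.0, 0.5, 113.2], [18.1, 28.6, 114.7]]
cassall 600 [[9.6, -47.0, 111.6], [15.0, 3.8, 113.1], [18.2, 50.4, 114.7]]
wall60 93 [[42.8, -46.3, 57.2], [43.4, 0.2, 59.3], [43.9, 48.0, 62.6]]
offset [ 14.17 -28.34   3.95] ang [ 2.9000e-03  1.0000e-03 -2.4105e+00]
```

View pics/w3.png

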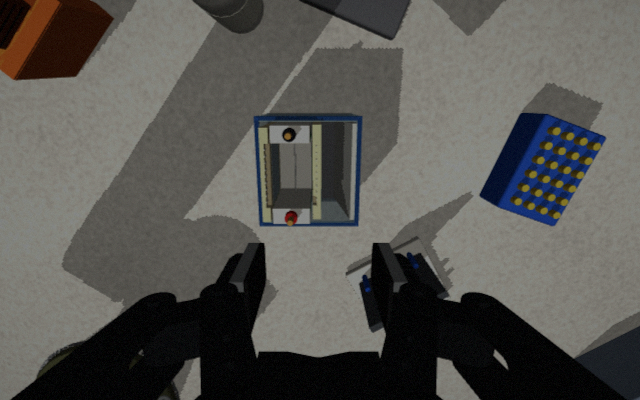

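The wrist view shows the cassette standing in the gap at columns 312–322, parallel to the core, with its wells on the core side. Next is the wedge.

```bash
python3 -m jog '[{"offset":[1.6,-3.1,0],"angular":[0,0,-0.12],"grip":5},{"offset":[3.2,-6.3,0],"angular":[0,0,-0.24],"grip":5},{"offset":[4.7,-9.4,0],"angular":[0,0,-0.36],"grip":5},{"offset":[6.3,-12.6,0],"angular":[0,0,-0.48],"grip":5},{"offset":[7.9,-15.7,0],"angular":[0,0,-0.6],"grip":5},{"offset":[9.4,-18.9,0],"angular":[0,0,-0.72],"grip":5},{"offset":[11,-22,0],"angular":[0,0,-0.84],"grip":5},{"offset":[12.6,-25.2,0],"angular":[0,0,-0.96],"grip":5},{"offset":[13.8,-27.5,0],"angular":[0,0,-1.08],"grip":5},{"offset":[14.17,-28.34,0],"angular":[0,0,-1.2],"grip":5}]'
python3 -m jog '[{"offset":[0,0,0],"angular":[0,0,-0.12],"grip":5},{"offset":[0,0,0],"angular":[0,0,-0.24],"grip":5},{"offset":[0,0,0],"angular":[0,0,-0.36],"grip":5},{"offset":[0,0,0],"angular":[0,0,-0.48],"grip":5},{"offset":[0,0,0],"angular":[0,0,-0.6],"grip":5},{"offset":[0,0,1],"angular":[0,0,-0.72],"grip":5},{"offset":[0,0,2],"angular":[0,0,-0.84],"grip":5},{"offset":[0,0,3],"angular":[0,0,-0.96],"grip":5},{"offset":[0,0,4],"angular":[0,0,-1.08],"grip":5},{"offset":[0,0,4],"angular":[0,0,-1.21],"grip":5}]'
python3 - <<'E'
from h import *
st();M=tool();im,d=arm.grab_frame("wrist");c=arm.get_calibration("wrist")
cv2.imwrite("pics/w4.png",im[:,:,::-1])
P=cloud(d,c["mtx"],M@c["hand_eye"]).reshape(-1,3)
P=P[np.hypot(P[:,0]-.491,P[:,1]-.281)<.075]
for a,b in((.098,.112),(.130,.146)):
    q=P[(P[:,2]>a)&(P[:,2]<b)];print(len(q),np.round(np.median(q,0),4),cv2.minAreaRect((q[:,:2]*1000).astype(np.float32)))
go([.491,.283,.112],85.8)
E
```

```text
clock: 11.92
tcp_pos: [0.4887, 0.2861, 0.2966]
eef_rot: [-0.001, 0.595, 0.804, -0.001]
contact_force: [0.1, -0.5, 0.1]
opening: 0.0504
finger_force: 0.0
clock: 12.75
tcp_pos: [0.4886, 0.2819, 0.2547]
eef_rot: [-0.002, 0.036, 0.999, -0.002]
contact_force: [-0.9, -0.7, 0.2]
opening: 0.0498
finger_force: 0.0
t 12.75 p [0.4886 0.2819 0.2547] psi 85.83 zt [-0.005 -0.003 -1.   ] F [-0.9 -0.7  0.2] op 0.0498 ff 0.0 q [ 0.52  0.24 -0.09  1.25 -0.    0.6 ]
3231 [0.4845 0.2752 0.1061] ((492.3291015625, 279.31097412109375), (40.570491790771484, 90.1474380493164), 85.61038208007812)
892 [0.4908 0.2828 0.14  ] ((492.44677734375, 282.985595703125), (12.499563217163086, 49.96910095214844), 85.68109130859375)
offset [-0.27  0.15 14.36] ang [-0.0028 -0.0041  0.0062]
```

View pics/w4.png

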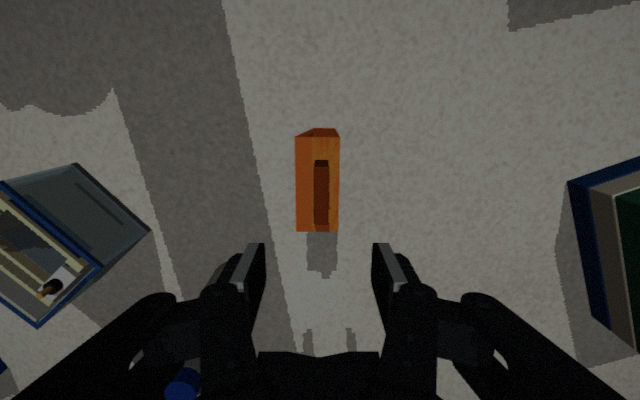

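The wrist view shows the wedge at columns 295–340 with its tab at 313–329, lined up between the fingers. Descending to grip the tab.

```bash
python3 -m jog '[{"offset":[-0.27,0.03,3],"angular":[0,0,0],"grip":5},{"offset":[-0.27,0.03,6],"angular":[0,0,0],"grip":5},{"offset":[-0.27,0.03,9],"angular":[0,0,0],"grip":5},{"offset":[-0.27,0.03,11.5],"angular":[0,0,0],"grip":5},{"offset":[-0.27,0.03,13],"angular":[0,0,0],"grip":5},{"offset":[-0.27,0.03,14],"angular":[0,0,0],"grip":5},{"offset":[-0.27,0.03,14.4],"angular":[0,0,0],"grip":5},{"offset":[-0.27,0.03,14.4],"angular":[0,0,0],"grip":5},{"offset":[-0.27,0.03,14.4],"angular":[0,0,0],"grip":5},{"offset":[-0.27,0.03,14.4],"angular":[0,0,0],"grip":5}]'
python3 -c "
from h import *
st();go([.4915,.282,.111],85.7)"
```

```text
clock: 13.63
tcp_pos: [0.4941, 0.2836, 0.1157]
eef_rot: [0.001, 0.04, 0.999, 0.001]
contact_force: [0.6, -0.5, -0.3]
opening: 0.05
finger_force: 0.0
t 13.63 p [0.4941 0.2836 0.1157] psi 85.46 zt [ 0.002  0.001 -1.   ] F [ 0.6 -0.5 -0.3] op 0.05 ff 0.0 q [ 0.52  0.33 -0.3   0.94  0.    0.6 ]
offset [ 0.25 -0.18  0.47] ang [ 0.0012  0.0017 -0.0042]
```

```bash
python3 -m jog '[{"offset":[0.2,-0.15,0.2],"angular":[0,0,0],"grip":5},{"offset":[0.2,-0.15,0.4],"angular":[0,0,0],"grip":3.5},{"offset":[0.2,-0.15,0.4],"angular":[0,0,0],"grip":2.5},{"offset":[0.2,-0.15,0.4],"angular":[0,0,0],"grip":1.8},{"offset":[0.2,-0.15,0.4],"angular":[0,0,0],"grip":1.4},{"offset":[0.2,-0.15,0.4],"angular":[0,0,0],"grip":0},{"offset":[0.2,-0.15,0.4],"angular":[0,0,0],"grip":0},{"offset":[0.2,-0.15,0.4],"angular":[0,0,0],"grip":0},{"offset":[0.2,-0.15,0.4],"angular":[0,0,0],"grip":0},{"offset":[0.2,-0.15,0.4],"angular":[0,0,0],"grip":0}]'
python3 -c "
from h import *
st();go([.4915,.282,.111],85.7)"
```

```text
clock: 14.47
tcp_pos: [0.4913, 0.282, 0.1106]
eef_rot: [0.0, 0.039, 0.999, 0.0]
contact_force: [-0.2, 1.3, 2.4]
opening: 0.011
finger_force: 59.0
t 14.47 p [0.4913 0.282  0.1106] psi 85.49 zt [ 0.  0. -1.] F [-0.2  1.3  2.4] op 0.011 ff 59.0 q [ 0.52  0.33 -0.31  0.93  0.    0.6 ]
offset [-0.01  0.   -0.04] ang [ 0.0005  0.0004 -0.0037]
```

```bash
python3 -m jog '[{"offset":[0,0,-0.5],"angular":[0,0,0],"grip":0},{"offset":[0,0,-1.5],"angular":[0,0,0],"grip":0},{"offset":[0,0,-3.5],"angular":[0,0,0],"grip":0},{"offset":[0,0,-6.5],"angular":[0,0,0],"grip":0},{"offset":[0,0,-9.5],"angular":[0,0,0],"grip":0},{"offset":[0,0,-12.5],"angular":[0,0,0],"grip":0},{"offset":[0,0,-15.5],"angular":[0,0,0],"grip":0},{"offset":[0,0,-18],"angular":[0,0,0],"grip":0},{"offset":[0,0,-19.5],"angular":[0,0,0],"grip":0},{"offset":[0,0,-20],"angular":[0,0,0],"grip":0}]'
python3 -c "
from h import *
st();go([.5658,-.0466,.31],127.7)"
```

```text
clock: 15.3
tcp_pos: [0.492, 0.2821, 0.3141]
eef_rot: [0.002, 0.039, 0.999, 0.001]
contact_force: [0.9, 0.6, -1.4]
opening: 0.0112
finger_force: 58.7
t 15.3 p [0.492  0.2821 0.3141] psi 85.48 zt [ 0.004  0.002 -1.   ] F [ 0.9  0.6 -1.4] op 0.0112 ff 58.7 q [ 0.52  0.23  0.03  1.37 -0.    0.6 ]
offset [ -9.95 -32.19   0.37] ang [ 0.0009  0.0045 -0.7369]
```

```bash
python3 -m jog '[{"offset":[-0.6,-2,0],"angular":[0,0,-0.06],"grip":0},{"offset":[-1.7,-5.5,0],"angular":[0,0,-0.15],"grip":0},{"offset":[-2.8,-9,0],"angular":[0,0,-0.24],"grip":0},{"offset":[-3.9,-12.5,0],"angular":[0,0,-0.34],"grip":0},{"offset":[-5,-16,0],"angular":[0,0,-0.44],"grip":0},{"offset":[-6,-19.5,0],"angular":[0,0,-0.54],"grip":0},{"offset":[-7.1,-23,0],"angular":[0,0,-0.63],"grip":0},{"offset":[-8.2,-26.5,0],"angular":[0,0,-0.7],"grip":0},{"offset":[-9.1,-29.5,0],"angular":[0,0,-0.737],"grip":0},{"offset":[-9.7,-31.4,0],"angular":[0,0,-0.737],"grip":0}]'
python3 -c "
from h import *
st();go([.5658,-.0466,.245],127.7)"
```

```text
clock: 16.13
tcp_pos: [0.5626, -0.0421, 0.3095]
eef_rot: [-0.001, -0.323, 0.946, -0.0]
contact_force: [0.6, -0.1, -1.5]
opening: 0.0113
finger_force: 58.9
t 16.13 p [ 0.5626 -0.0421  0.3095] psi 127.67 zt [-0.002 -0.001 -1.   ] F [ 0.6 -0.1 -1.5] op 0.0113 ff 58.9 q [-0.07  0.23  0.02  1.36 -0.   -0.73]
offset [ 0.01 -0.55  6.45] ang [ 0.0003 -0.0021 -0.0005]
```

```bash
python3 -m jog '[{"offset":[0,-0.5,1],"angular":[0,0,0],"grip":0},{"offset":[0,-0.5,2.5],"angular":[0,0,0],"grip":0},{"offset":[0,-0.5,4],"angular":[0,0,0],"grip":0},{"offset":[0,-0.5,5.5],"angular":[0,0,0],"grip":0},{"offset":[0,-0.5,6],"angular":[0,0,0],"grip":0},{"offset":[0,-0.5,6.2],"angular":[0,0,0],"grip":0},{"offset":[0,-0.5,6.2],"angular":[0,0,0],"grip":0},{"offset":[0,-0.5,6.2],"angular":[0,0,0],"grip":0},{"offset":[0,-0.5,6.2],"angular":[0,0,0],"grip":0},{"offset":[0,-0.5,6.2],"angular":[0,0,0],"grip":0}]'
python3 - <<'E'
from h import *
st();go([.5658,-.0466,.215],127.7);M=tool();im,d=arm.grab_frame("wrist");c=arm.get_calibration("wrist")
cv2.imwrite("pics/w5.png",im[:,:,::-1])
P=cloud(d,c["mtx"],M@c["hand_eye"]).reshape(-1,3)
yaw=np.radians(-52.3);X=np.array([np.cos(yaw),np.sin(yaw)]);Y=np.array([-X[1],X[0]]);o=np.array([.5438,-.0190])
t=np.c_[(P[:,:2]-o)@X,(P[:,:2]-o)@Y,P[:,2]]*1000
print("tcp",(M[:2,3]-o)@X*1000,(M[:2,3]-o)@Y*1000)
t=t[(np.abs(t[:,0])<75)&(np.abs(t[:,1])<75)&(t[:,2]>3)&(t[:,2]<300)]
for nm,m in(("rim",(abs(t[:,2]-104)<2)),("pillar",(abs(t[:,2]-116)<3)&(t[:,0]>-33)&(t[:,0]<8)&(abs(t[:,1])>36)),("cass",(abs(t[:,2]-112)<3)&(t[:,0]>6)&(t[:,0]<28)),("wedgetop",(t[:,2]>235)&(t[:,2]<244)),("wedgemid",(t[:,2]>180)&(t[:,2]<190)),("wedgelow",(t[:,2]>138)&(t[:,2]<148))):
    if m.sum()>5: print(nm,m.sum(),np.percentile(t[m],[2,50,98],axis=0).round(1).tolist())
E
```

```text
clock: 16.97
tcp_pos: [0.5667, -0.0428, 0.2493]
eef_rot: [0.001, -0.323, 0.946, -0.0]
contact_force: [0.2, -0.2, -2.4]
opening: 0.0108
finger_force: 59.0
t 16.97 p [ 0.5667 -0.0428  0.2493] psi 127.72 zt [ 0.001 -0.    -1.   ] F [ 0.2 -0.2 -2.4] op 0.0108 ff 59.0 q [-0.08  0.25 -0.1   1.23  0.   -0.73]
offset [ 0.31 -0.25  3.43] ang [-0.0009  0.0011  0.0004]
tcp 32.76852402074332 3.5565352740936085
rim 1874 [[-50.8, -58.2, 102.3], [-35.2, -32.7, 105.0], [57.9, 59.9, 106.0]]
pillar 1137 [[-32.4, -51.4, 115.5], [-10.1, -38.6, 117.1], [4.9, 50.8, 118.5]]
cass 174 [[8.4, -47.7, 110.5], [11.8, -41.7, 113.0], [16.8, -32.4, 114.4]]
wedgetop 1037 [[18.1, -41.2, 236.1], [41.4, -30.4, 243.6], [57.7, 1.5, 244.0]]
wedgemid 105 [[18.1, -41.2, 180.2], [33.1, -41.0, 185.1], [48.2, -40.8, 189.7]]
wedgelow 70 [[-15.3, -43.5, 138.1], [27.9, -40.9, 140.9], [41.2, 43.2, 147.7]]
```

View pics/w5.png

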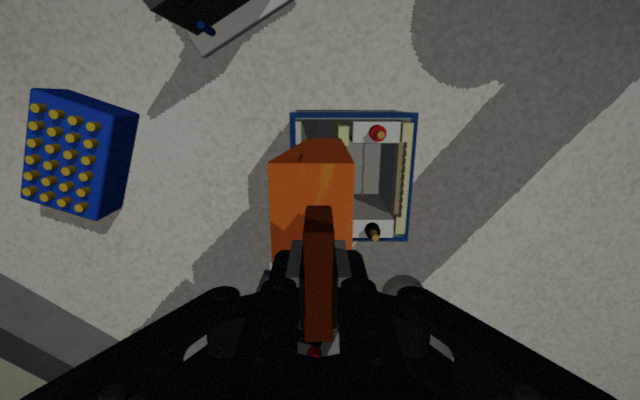

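The wrist view shows the wedge above the gap, upright face at column ~353 and the cassette top at ~345. It needs about 1.7 mm towards the wall and 3 mm in y.

```bash
python3 -m jog '[{"offset":[0.15,-0.08,0],"angular":[0,0,0],"grip":0},{"offset":[0.31,-0.17,0],"angular":[0,0,0],"grip":0},{"offset":[0.31,-0.17,0.5],"angular":[0,0,0],"grip":0},{"offset":[0.31,-0.17,1.2],"angular":[0,0,0],"grip":0},{"offset":[0.31,-0.17,2],"angular":[0,0,0],"grip":0},{"offset":[0.31,-0.17,2.8],"angular":[0,0,0],"grip":0},{"offset":[0.31,-0.17,3.6],"angular":[0,0,0],"grip":0},{"offset":[0.31,-0.17,4.3],"angular":[0,0,0],"grip":0},{"offset":[0.31,-0.17,4.9],"angular":[0,0,0],"grip":0},{"offset":[0.31,-0.17,5.2],"angular":[0,0,0],"grip":0}]'
python3 - <<'E'
from h import *
st();M=tool()
yaw=np.radians(-52.3);X=np.array([np.cos(yaw),np.sin(yaw)]);Y=np.array([-X[1],X[0]]);o=np.array([.5438,-.0190])
print("tcp",(M[:2,3]-o)@X*1000,(M[:2,3]-o)@Y*1000)
E
```

```text
clock: 17.85
tcp_pos: [0.5641, -0.046, 0.195]
eef_rot: [-0.001, -0.323, 0.946, 0.0]
contact_force: [-0.2, -0.6, -2.3]
opening: 0.011
finger_force: 59.1
t 17.85 p [ 0.5641 -0.046   0.195 ] psi 127.72 zt [-0.002  0.    -1.   ] F [-0.2 -0.6 -2.3] op 0.011 ff 59.1 q [-0.08  0.27 -0.19  1.11 -0.   -0.74]
tcp 33.808279032758364 -0.44250089047437324
```

```bash
python3 -m jog '[{"offset":[0,0.05,0.5],"angular":[0,0,0],"grip":0},{"offset":[0,0.11,1],"angular":[0,0,0],"grip":0},{"offset":[0,0.18,1.5],"angular":[0,0,0],"grip":0},{"offset":[0,0.25,2],"angular":[0,0,0],"grip":0},{"offset":[0,0.32,2.5],"angular":[0,0,0],"grip":0},{"offset":[0,0.38,2.9],"angular":[0,0,0],"grip":0},{"offset":[0,0.44,3.3],"angular":[0,0,0],"grip":0},{"offset":[0,0.48,3.6],"angular":[0,0,0],"grip":0},{"offset":[0,0.52,3.9],"angular":[0,0,0],"grip":0},{"offset":[0,0.56,4.2],"angular":[0,0,0],"grip":0}]'
python3 - <<'E'
from h import *
st();M=tool()
yaw=np.radians(-52.3);X=np.array([np.cos(yaw),np.sin(yaw)]);Y=np.array([-X[1],X[0]]);o=np.array([.5438,-.0190])
print("tcp",(M[:2,3]-o)@X*1000,(M[:2,3]-o)@Y*1000,"Fx",arm.read_state()["contact_force"][:2]@X)
E
```

```text
clock: 18.68
tcp_pos: [0.5616, -0.0418, 0.1544]
eef_rot: [0.0, -0.323, 0.946, -0.0]
contact_force: [1.9, -1.6, -1.4]
opening: 0.0111
finger_force: 59.2
t 18.68 p [ 0.5616 -0.0418  0.1544] psi 127.71 zt [ 0.001 -0.    -1.   ] F [ 1.9 -1.6 -1.4] op 0.0111 ff 59.2 q [-0.07  0.29 -0.26  1.02 -0.   -0.73]
tcp 28.939639152625414 0.17402031983936028 Fx 2.431998493862657
```

```bash
python3 -m jog '[{"offset":[0,0.03,0.2],"angular":[0,0,0],"grip":0},{"offset":[0,0.06,0.4],"angular":[0,0,0],"grip":0},{"offset":[0,0.09,0.6],"angular":[0,0,0],"grip":0},{"offset":[0,0.12,0.8],"angular":[0,0,0],"grip":0},{"offset":[0,0.15,1.0],"angular":[0,0,0],"grip":0},{"offset":[0,0.18,1.2],"angular":[0,0,0],"grip":0},{"offset":[0,0.21,1.4],"angular":[0,0,0],"grip":0},{"offset":[0,0.24,1.55],"angular":[0,0,0],"grip":0},{"offset":[0,0.26,1.7],"angular":[0,0,0],"grip":0},{"offset":[0,0.26,1.7],"angular":[0,0,0],"grip":0}]'
cat >> h.py <<'E'
def ft():
    st();M=tool();yaw=np.radians(-52.3);X=np.array([np.cos(yaw),np.sin(yaw)]);Y=np.array([-X[1],X[0]]);o=np.array([.5438,-.0190]);f=arm.read_state()["contact_force"][:2]
    print("tcp",(M[:2,3]-o)@X*1000,(M[:2,3]-o)@Y*1000,"Fx",f@X,"Fy",f@Y)
E
python3 -c "
from h import *
ft()"
```

```text
clock: 19.52
tcp_pos: [0.5609, -0.0405, 0.1377]
eef_rot: [0.001, -0.323, 0.946, -0.001]
contact_force: [4.0, -5.3, -2.2]
opening: 0.0109
finger_force: 59.0
t 19.52 p [ 0.5609 -0.0405  0.1377] psi 127.68 zt [ 0.002 -0.002 -1.   ] F [ 4.  -5.3 -2.2] op 0.0109 ff 59.0 q [-0.07  0.3  -0.29  0.98 -0.   -0.73]
tcp 27.51590286966218 0.38402274920175394 Fx 6.659780170520984 Fy -0.060357272465120904
```

```bash
python3 -m jog '[{"offset":[0,0,0.05],"angular":[0,0,0],"grip":0},{"offset":[0,0,0.1],"angular":[0,0,0],"grip":0},{"offset":[0,0.01,0.15],"angular":[0,0,0],"grip":0},{"offset":[0,0.01,0.2],"angular":[0,0,0],"grip":0},{"offset":[0,0.02,0.25],"angular":[0,0,0],"grip":0},{"offset":[0,0.02,0.3],"angular":[0,0,0],"grip":0},{"offset":[0,0.03,0.35],"angular":[0,0,0],"grip":0},{"offset":[0,0.03,0.35],"angular":[0,0,0],"grip":0},{"offset":[0,0.03,0.35],"angular":[0,0,0],"grip":0},{"offset":[0,0.03,0.35],"angular":[0,0,0],"grip":0}]'
python3 -c "
from h import *
ft()"
```

```text
clock: 20.35
tcp_pos: [0.5612, -0.0405, 0.1348]
eef_rot: [0.001, -0.323, 0.946, -0.002]
contact_force: [2.9, -5.4, 0.5]
opening: 0.0111
finger_force: 59.6
t 20.35 p [ 0.5612 -0.0405  0.1348] psi 127.68 zt [ 0.003 -0.002 -1.   ] F [ 2.9 -5.4  0.5] op 0.0111 ff 59.6 q [-0.07  0.3  -0.3   0.97 -0.   -0.73]
tcp 27.584838063314592 0.6085457615954918 Fx 6.080822572994084 Fy -1.0302701347195384
```

```bash
python3 -m jog '[{"offset":[0,0,0.05],"angular":[0,0,0],"grip":0},{"offset":[0,0,0.1],"angular":[0,0,0],"grip":0},{"offset":[0,0,0.13],"angular":[0,0,0],"grip":0},{"offset":[0,0,0.16],"angular":[0,0,0],"grip":0},{"offset":[0,0,0.19],"angular":[0,0,0],"grip":0},{"offset":[0,0,0.22],"angular":[0,0,0],"grip":0},{"offset":[0,0,0.25],"angular":[0,0,0],"grip":0},{"offset":[0,0,0.25],"angular":[0,0,0],"grip":0},{"offset":[0,0,0.25],"angular":[0,0,0],"grip":0},{"offset":[0,0,0.25],"angular":[0,0,0],"grip":0}]'
python3 -c "
from h import *
ft()"
```

```text
clock: 21.18
tcp_pos: [0.5613, -0.0404, 0.1345]
eef_rot: [0.002, -0.323, 0.946, -0.002]
contact_force: [-1.6, -5.0, 17.8]
opening: 0.0106
finger_force: 62.0
t 21.18 p [ 0.5613 -0.0404  0.1345] psi 127.68 zt [ 0.005 -0.002 -1.   ] F [-1.6 -5.  17.8] op 0.0106 ff 62.0 q [-0.07  0.3  -0.3   0.97 -0.   -0.73]
tcp 27.647439187275065 0.7864298605954716 Fx 3.024118312656999 Fy -4.33563685460075
```

```bash
python3 -m jog '[{"offset":[0,0,0.03],"angular":[0,0,0],"grip":0},{"offset":[0,0,0.03],"angular":[0,0,0],"grip":0},{"offset":[0,0,0],"angular":[0,0,0],"grip":1.6},{"offset":[0,0,0],"angular":[0,0,0],"grip":2.2},{"offset":[0,0,0],"angular":[0,0,0],"grip":3},{"offset":[0,0,0],"angular":[0,0,0],"grip":3},{"offset":[0,0,-0.5],"angular":[0,0,0],"grip":3},{"offset":[0,0,-1.5],"angular":[0,0,0],"grip":3},{"offset":[0,0,-3],"angular":[0,0,0],"grip":3},{"offset":[0,0,-4.5],"angular":[0,0,0],"grip":3}]'
python3 -m jog '[{"offset":[0,0,-1],"angular":[0,0,0],"grip":0},{"offset":[0,0,-1],"angular":[0,0,0],"grip":0},{"offset":[0,0,-1],"angular":[0,0,0],"grip":0},{"offset":[0,0,-1],"angular":[0,0,0],"grip":0},{"offset":[0,0,-1],"angular":[0,0,0],"grip":0},{"offset":[0,0,-1],"angular":[0,0,0],"grip":0},{"offset":[0,0,-1],"angular":[0,0,0],"grip":0},{"offset":[0,0,-1],"angular":[0,0,0],"grip":0},{"offset":[0,0,-1],"angular":[0,0,0],"grip":0},{"offset":[0,0,-1],"angular":[0,0,0],"grip":0}]'
python3 -c "
from h import *
ft()"
```

```text
clock: 22.02
tcp_pos: [0.5592, -0.0392, 0.1772]
eef_rot: [-0.0, -0.323, 0.946, 0.0]
contact_force: [0.7, 1.0, -0.0]
opening: 0.0298
finger_force: 0.0
clock: 22.85
tcp_pos: [0.5595, -0.0394, 0.1862]
eef_rot: [-0.0, -0.323, 0.946, 0.0]
contact_force: [-0.2, -0.1, 0.2]
opening: 0.0001
finger_force: 0.0
t 22.85 p [ 0.5595 -0.0394  0.1862] psi 127.71 zt [-0. -0. -1.] F [-0.2 -0.1  0.2] op 0.0001 ff 0.0 q [-0.07  0.26 -0.22  1.09 -0.   -0.73]
tcp 25.717140838900004 -0.0642548626190384 Fx -0.040822528157406 Fy -0.25922047231161727
```

The wedge is at its tight depth. I'll finish with a firm push on the tab top with the fingers shut, to be sure it locks.

```bash
python3 -m jog '[{"offset":[0,-0.15,0.5],"angular":[0,0,0],"grip":0},{"offset":[0,-0.15,1],"angular":[0,0,0],"grip":0},{"offset":[0,-0.15,1.5],"angular":[0,0,0],"grip":0},{"offset":[0,-0.15,1.8],"angular":[0,0,0],"grip":0},{"offset":[0,-0.15,2],"angular":[0,0,0],"grip":0},{"offset":[0,-0.15,2.15],"angular":[0,0,0],"grip":0},{"offset":[0,-0.15,2.25],"angular":[0,0,0],"grip":0},{"offset":[0,-0.15,2.35],"angular":[0,0,0],"grip":0},{"offset":[0,-0.15,2.4],"angular":[0,0,0],"grip":0},{"offset":[0,-0.15,2.4],"angular":[0,0,0],"grip":0}]'
python3 -c "
from h import *
ft()"
```

```text
clock: 23.68
tcp_pos: [0.5605, -0.0406, 0.163]
eef_rot: [0.0, -0.323, 0.946, -0.0]
contact_force: [-1.8, 0.1, 4.1]
opening: -0.0002
finger_force: 2.0
t 23.68 p [ 0.5605 -0.0406  0.163 ] psi 127.71 zt [ 0. -0. -1.] F [-1.8  0.1  4.1] op -0.0002 ff 2.0 q [-0.07  0.28 -0.25  1.04 -0.   -0.73]
tcp 27.299649450441244 0.056416239150036684 Fx -1.1405502112051622 Fy -1.3403936947368917
```

Contact is at z 163 mm, which is the expected tab-top height at the tight depth. Now I'll push to about 20 N and then withdraw.

```bash
python3 -m jog '[{"offset":[0,0,0.04],"angular":[0,0,0],"grip":0},{"offset":[0,0,0.08],"angular":[0,0,0],"grip":0},{"offset":[0,0,0.12],"angular":[0,0,0],"grip":0},{"offset":[0,0,0.16],"angular":[0,0,0],"grip":0},{"offset":[0,0,0.2],"angular":[0,0,0],"grip":0},{"offset":[0,0,0.22],"angular":[0,0,0],"grip":0},{"offset":[0,0,0.22],"angular":[0,0,0],"grip":0},{"offset":[0,0,0.22],"angular":[0,0,0],"grip":0},{"offset":[0,0,0.22],"angular":[0,0,0],"grip":0},{"offset":[0,0,0.22],"angular":[0,0,0],"grip":0}]'
python3 -c "
from h import *
ft()"
```

```text
clock: 24.52
tcp_pos: [0.5606, -0.0406, 0.1629]
eef_rot: [0.001, -0.323, 0.946, -0.0]
contact_force: [-7.7, 0.4, 20.5]
opening: -0.0001
finger_force: 9.6
t 24.52 p [ 0.5606 -0.0406  0.1629] psi 127.71 zt [ 0.002 -0.    -1.   ] F [-7.7  0.4 20.5] op -0.0001 ff 9.6 q [-0.07  0.28 -0.25  1.04  0.   -0.73]
tcp 27.36692712949579 0.10128402251921922 Fx -5.038358999737797 Fy -5.876094902467268
```

```bash
python3 -m jog '[{"offset":[0,0,-0.1],"angular":[0,0,0],"grip":0},{"offset":[0,0,-0.5],"angular":[0,0,0],"grip":0},{"offset":[0,0,-1.5],"angular":[0,0,0],"grip":0},{"offset":[0,0,-3],"angular":[0,0,0],"grip":0},{"offset":[0,0,-5],"angular":[0,0,0],"grip":0},{"offset":[0,0,-8],"angular":[0,0,0],"grip":0},{"offset":[0,0,-11],"angular":[0,0,0],"grip":0},{"offset":[0,0,-14],"angular":[0,0,0],"grip":0},{"offset":[0,0,-14],"angular":[0,0,0],"grip":0},{"offset":[0,0,-14],"angular":[0,0,0],"grip":0}]'
python3 - <<'E'
from h import *
ft();M=tool();im,d=arm.grab_frame("wrist");c=arm.get_calibration("wrist")
cv2.imwrite("pics/w6.png",im[:,:,::-1])
P=cloud(d,c["mtx"],M@c["hand_eye"]).reshape(-1,3)
yaw=np.radians(-52.3);X=np.array([np.cos(yaw),np.sin(yaw)]);Y=np.array([-X[1],X[0]]);o=np.array([.5438,-.0190])
t=np.c_[(P[:,:2]-o)@X,(P[:,:2]-o)@Y,P[:,2]]*1000
t=t[(np.abs(t[:,0])<75)&(np.abs(t[:,1])<75)&(t[:,2]>3)&(t[:,2]<300)]
for nm,m in(("rim",(abs(t[:,2]-104)<2)),("pillar",(abs(t[:,2]-116)<3)&(t[:,0]>-33)&(t[:,0]<3)&(abs(t[:,1])>36)),("cass",(abs(t[:,2]-112)<3)&(t[:,0]>0)&(t[:,0]<11)&(abs(t[:,1])<48)),("wedgetop",(abs(t[:,2]-130)<5)&(t[:,0]>5)),("tab",(abs(t[:,2]-164)<5)),("rear",(abs(t[:,2]-112)<3)&(t[:,0]<-35))):
    if m.sum()>5: print(nm,m.sum(),np.percentile(t[m],[2,50,98],axis=0).round(1).tolist())
E
```

```text
clock: 25.35
tcp_pos: [0.5619, -0.0407, 0.3026]
eef_rot: [0.002, -0.323, 0.946, -0.001]
contact_force: [0.5, -0.5, -0.7]
opening: 0.0004
finger_force: 0.0
t 25.35 p [ 0.5619 -0.0407  0.3026] psi 127.71 zt [ 0.005 -0.    -1.   ] F [ 0.5 -0.5 -0.7] op 0.0004 ff 0.0 q [-0.07  0.22 -0.01  1.34  0.   -0.73]
tcp 28.197135925956385 1.0592415082841602 Fx 0.6661138606352308 Fy 0.0930509974317773
rim 1888 [[-50.7, -58.2, 102.3], [3.0, -11.0, 105.0], [58.2, 59.2, 106.0]]
pillar 791 [[-32.4, -52.0, 115.0], [-10.1, -38.5, 117.0], [2.6, 51.2, 118.5]]
cass 448 [[3.2, -47.0, 110.5], [8.3, -6.6, 113.0], [10.9, 46.1, 114.5]]
wedgetop 2811 [[12.7, -42.6, 128.5], [36.9, -5.9, 130.0], [51.6, 44.4, 131.5]]
tab 737 [[22.9, -23.6, 162.0], [28.4, -1.1, 163.9], [34.5, 24.4, 165.4]]
rear 612 [[-45.8, -49.9, 109.6], [-42.7, -4.0, 113.0], [-37.8, 48.1, 114.5]]
```

View pics/w6.png

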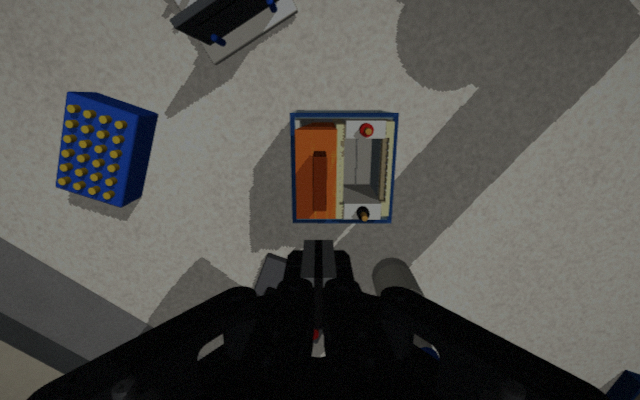

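The wrist view shows the wedge at columns 295–337 flush against the cassette at 337–344, and the row closed with no gaps. Wedge depth is at the tight value and the arm is clear.

```bash
python3 -c "
from plant import arm
print(arm.job_done())"
```

```text
the job is handed in; nothing more can be done
None
```

The gel cassette is on the tank floor with its wells facing the core, and the wedge is driven to its tight depth with about a 20 N push and released. I handed the job in at about 25 s of the 67 s; no verdict came back.

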